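Fetch the big capacitor from the tilt-out bin

ROBOT

A 6-joint arm with a two-finger parallel gripper is mounted at the origin on the work surface. World frame = base frame: x ahead of the robot, y to its left, z up, the work surface at z = 0. Lengths are in mm, angles in rad, forces in N, time in s.
With the tool pointing down it reaches from about 350 to 725 mm from the base axis. Payload 6 kg.
Tool frame: the origin (TCP) lies on the front face of the gripper's body, between the roots of the fingers; the fingertips stand 73 mm ahead of it and the grasp point (between the pads) lies 54 mm ahead of it (manip.grip_depth is the distance from the TCP to the grasp point, in mm); z points along the fingers, y is the line along which they close (so a half turn about z gives the same grasp; the last joint's range is limited). The gripper opens to 85 mm and grips with 20 to 120 N. Pads are 22 mm wide; open, the fingers measure 114 mm over their backs; the gripper's body (76 mm by 85 mm) begins 54 mm behind the grasp point. The pads swing forward as they close: fully open they stand 13 mm farther back than shut.
Start: joints at [1.488, 0.04, 0.085, 0, -1.615, -0.334], TCP at [242.875, 548.629, 303.861] pointing down, gripper open.
Joint ranges: [-2.56, 2.56], [-1.29, 2.01], [-1.08, 1.49], [-3.29, 1.98], [-2.81, -0.18], [-2.99, 2.99]. Speed limits (rad/s): [2.57, 2.57, 3.01, 3.14, 3.14, 3.14].

INTERFACE

Orientations are given as a 3x3 rotation matrix whose columns are the frame's x, y, z axes.
In Python, from rig import manip gives the robot as it stands. The module is installed in compiled form; this text tells all that it offers.
- The arm moves only by the shell command python3 -m handwheel 'ROWS' [FORCE]. ROWS is JSON, a list that holds one entry, the list of rows, each a list of 7 numbers: the shift along the world's x, y, z normalised to -1 to 1, where 1 is 0.6 m, then the turn, a rotation vector about the world's x, y, z normalised to -1 to 1, where 1 is 360 degrees, then the opening, from 0 (shut) to 1 (fully open). In form: [[[x, y, z, ax, ay, az, jaw], ...]]. A call has 1 to 5 rows; each row is the pose to reach, as a shift and turn from the pose commanded when the call began, turning the shorter way round; what a row does not reach only later rows make up. A row lasts 1/8 s, in which the tool goes at most 62.5 mm and 10.7 degrees, less where a joint would pass 70% of its speed; a pose out of reach is approached as far as the arm can. A call with a number of a shift or a turn outside -1 to 1 is refused whole. A call with a gripper value outside its range is refused whole. The fingers move at their own pace and stop on an object; FORCE is the grip in N (left out, the last holds). Time passes only in rows, so rows that repeat a pose let the fingers close. It gives the time, the measured TCP pose, the force, the opening and the grip force at its end, in the units of the state.
- manip.observe(): the state, without advancing time (a new reading comes with each control period).
- manip.camera(name): name is "scene" or "top" or "wrist"; returns a dict with "image" (480x640x3 uint8, blue, green, red), "fx", "fy", "cx", "cy" (pixels), "distortion" ([k1, k2, p1, p2, k3] as OpenCV has them; the pictures are not rectified), "rvec" (rotation vector, rad) and "tvec" (3), from world to camera coordinates, as OpenCV has them. Camera axes: x right, y down, z forward; pixel columns grow to the right and rows downward; lengths in mm; the calibration is good to about 2 mm. A picture is of the moment at which its call begins. There is no depth.
- manip.finish_job(): hands the job in; it is judged then, once.
Trained networks look in the newest picture that a camera, given by its name, has taken for a name from the list of things; names that differ only in an ending like _2 or _b are one class to them, and where a whole thing is asked for, a point or a joint stands for the part that bears it (a point fixed in the world has none). Each returns a list of dicts, best first, with "p" (0 to 1); they miss things now and then, are a little off and sometimes report something else, mostly with a low value. They report only what shows in the picture. A call takes as long as a camera call. They do not tell look-alikes from the thing itself.
- manip.trace(camera, target): "pixels" (480x640 bool, what is visible of it) and "bbox" ([left, top, right, bottom] as shares, 0 to 1, of the picture: columns of its width, rows of its height, round what is visible of it).
- manip.place_of(camera, target): "centre" ([column, row] as shares, 0 to 1, of the picture: columns of its width, rows of its height: a listed point, or the origin of a listed thing).
The state is a dict: "time": time; "qpos": joint angles; "qd": joint speeds; "effort": joint torques, N m; "tool_pos": TCP position; "tool_rot": TCP orientation; "wrist_force": force on the tool from outside, world axes, zero at the start; "moment": the same for the moment, N m; "grip_width": opening from 0.0 (shut) to 1.0 (fully open); "grip_force": force on a finger pad.
Only numpy, scipy, OpenCV 4.12 (cv2) and the standard library are available. Lean on these libraries where they do the work, as an engineer would, in place of code of your own. Each camera call takes 0.05 s, during which the arm holds its last target. There are 200 camera calls.

TASK

One of the three tilt-out bins in the rack holds the single big black capacitor. Swing that bin forward out of the rack as far as it goes, scoop the capacitor out of its mouth and lay it in the rectangular metal tray on the mat. Leave the bin swung out.

Things in the scene. Friction and masses are not known exactly. Their poses are not given: they have to be found in the camera images.
- bin_caps (a joint): Tilt of the capacitor's bin, rad: 0 shut, growing as its top swings to the robot, stop 0.79; stays where left (6 N at the lip moves it). One of 3 alike grey bins, 128 mm wide (122 inside), 115 deep, in a rack, order varies. Shut, it is open above for 58 mm behind the front panel (fingers fit in to push the panel out); then a clear fixed cover, 138 mm above the table, bars the contents.
- lip_caps (a point): Middle of the top edge of that bin's front panel (4 mm thick, 75 mm tall; hinge at its lower edge, 28 mm above the table). Moves with the bin: x points into the rack when shut, y along the hinge, z up the panel. A ledge 60 mm wide sticks out 14 mm in front, 10 mm lower. Swung out, panel (45 deg) and floor (39 deg) form a trough along the hinge line, clear of the cover.
- capacitor: Big can capacitor: black cylinder, aluminium disc on one end, 35 mm diameter, 40 mm long, about 55 g; origin at its centre, y along the cylinder. Lies parallel to the hinge line, at the back of the shut bin under the cover; rolls forward into the trough as the bin swings out. Other bins hold a finned heat sink and two much smaller cans.
- tray: Open rectangular aluminium tray, fixed, 110 mm (x) by 130 mm (y), 22 mm high, walls and floor 4 mm thick; origin under its centre at table height. On the blue mat, on the left or right side; a round steel dish lies on the other side.
Things that resemble listed ones, but are neither listed nor needed, are in the scene too. Leave any orange, pink or yellow look-alike of the tray alone.

How it is judged:
By the outcome, as a careful person would: the job done as asked, in the order asked, and still so for the second after the job is handed in, with the robot touching nothing.
It also fails if it takes over 51 s, if anything falls off the work surface, if the arm or the gripper's body presses on something with over 40 N, if the wrist force passes 120 N, or if a joint passes its speed limit or range.

## Working session

There is one attempt and no reset: what is moved stays moved. The work goes in short steps, Python scripts to look and compute and a shell command to move; the robot and the scene stay as the last step left them, time stands still between calls to the robot, and variables do not carry over. Pictures are saved under pics/ and viewed, at most 10 in all, crops included, and the job is handed in when it is done.

```bash
mkdir -p pics; cat > h.py <<'E'
import numpy as np, cv2
from rig import manip
def shot(n,f=None):
    c=manip.camera(n)
    if f: cv2.imwrite('pics/'+f,c['image'])
    return c
def ray(c,u,v):
    K=np.array([[c['fx'],0,c['cx']],[0,c['fy'],c['cy']],[0,0,1.]])
    p=cv2.undistortPoints(np.array([[[u,v]]],float),K,np.array(c['distortion'],float))[0,0]
    R=cv2.Rodrigues(np.array(c['rvec'],float))[0];t=np.array(c['tvec'],float).ravel()
    return -R.T@t, R.T@np.array([p[0],p[1],1])
def atz(c,u,v,z):
    o,d=ray(c,u,v); return o+d*(z-o[2])/d[2]
def tri(a,b):
    (o,d),(q,e)=a,b
    s=np.linalg.lstsq(np.c_[d,-e],q-o,rcond=None)[0]
    A,B=o+d*s[0],q+e*s[1]; return (A+B)/2,np.linalg.norm(A-B)
E
python3 - <<'E'
from h import *
np.set_printoptions(precision=1,suppress=True)
C={}
for n in('scene','top'):
    C[n]=shot(n,n+'0.png')
    for t in('capacitor','lip_caps','tray'):
        for r in manip.place_of(n,t)[:3]:
            u,v=r['centre'][0]*640,r['centre'][1]*480
            print(n,t,round(r['p'],2),round(u),round(v),atz(C[n],u,v,{'tray':0,'lip_caps':103,'capacitor':50}[t]))
s=manip.observe();print(s['tool_pos'],s['tool_rot'],s['time'])
E
```

```text
scene lip_caps 0.63 346 329 [599.6  87.9 103. ]
scene tray 0.97 293 152 [ 336.2 -565.8   -0. ]
scene tray 0.95 197 352 [849.2 -85.4   0. ]
scene tray 0.87 366 170 [ 202.  -382.7   -0. ]
top capacitor 0.48 231 184 [682.9  83.   50. ]
top tray 0.87 367 297 [ 385.1 -262.8    0. ]
top tray 0.64 297 127 [852.8 -89.1   0. ]
top tray 0.59 490 319 [ 322.  -575.5    0. ]
[242.8 548.6 303.7] [[ 0.9 -0.4 -0. ]
 [-0.4 -0.9 -0. ]
 [ 0.   0.  -1. ]] 0.4
```

View pics/scene0.png

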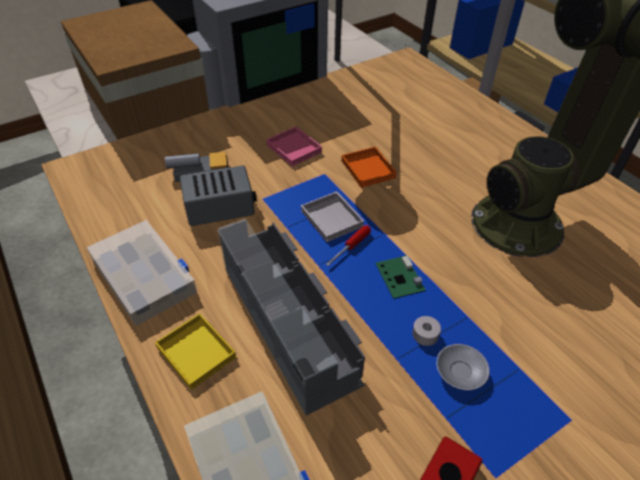

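View pics/top0.png

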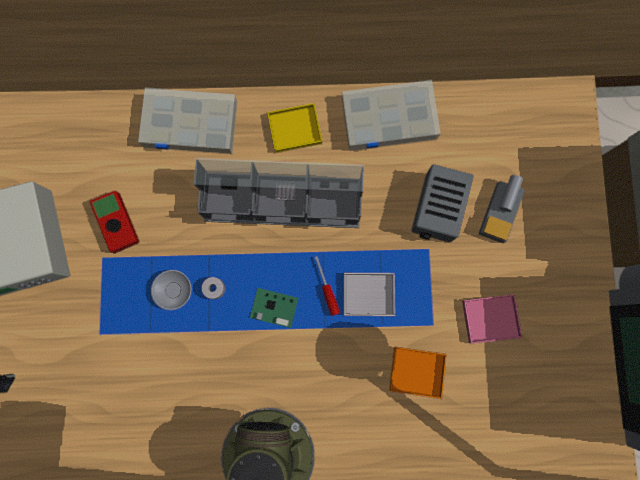

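The tray sits on the mat at top (368,295), and the heat sink is in the middle bin at (285,190). I'll zoom in on the left and right bins.

```bash
python3 - <<'E'
from h import *
np.set_printoptions(precision=1,suppress=True)
a=cv2.imread('pics/top0.png')[150:235,185:375]
b=cv2.imread('pics/scene0.png')[215:410,210:370]
a=cv2.resize(a,(760,340),interpolation=3);
cv2.imwrite('pics/crop1.png',cv2.convertScaleAbs(a,alpha=2,beta=10))
c=shot('top')
# rack top front corner, edges, tray
for n,u,v,z in[('rackFL',199,224,103),('rackFR',360,226,103),('trayTL',344,273,22),('trayTR',394,273,22),('trayBL',344,315,22),('trayBR',395,315,22)]: print(n,atz(c,u,v,z))
E
```

```text
rackFL [570.  153.1 103. ]
rackFR [ 554.4 -243.6  103. ]
trayTL [ 447.4 -203.4   22. ]
trayTR [ 444.1 -332.1   22. ]
trayBL [ 339.9 -200.    22. ]
trayBR [ 336.8 -329.8   22. ]
```

View pics/crop1.png

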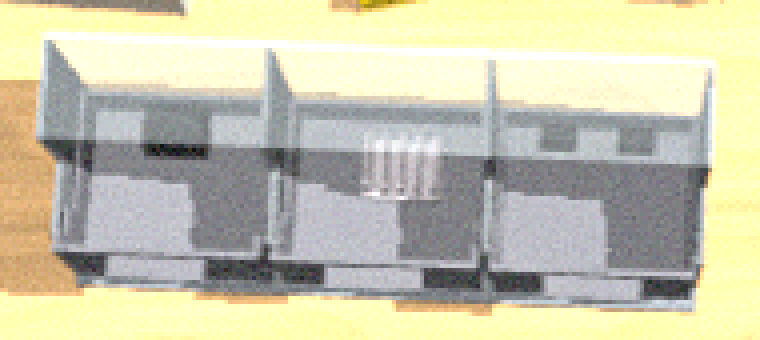

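```bash
python3 - <<'E'
from h import *
np.set_printoptions(precision=3,suppress=True)
c=shot('top')
g=lambda x,y:(185+(x+.5)/4-.5,150+(y+.5)/4-.5)
for n,x,y,z in[('panelL',55,249,103),('panelR3',695,272,103),('panelR1',265,257,103),('ledgeL',105,266,93),('ledgeR',205,268,93),('lip',158,253,103),('capL',143,145,50),('capR',207,145,50),('coverL',40,137,138),('coverR',710,165,138)]: print(n,atz(c,*g(x,y),z))
s=manip.observe();R=s['tool_rot'];print(s['tool_pos'],R,np.degrees(np.arctan2(R[1][0],R[0][0])))
s=shot('scene');manip.place_of
print(tri(ray(s,346,329),ray(c,*g(158,253))))
E
```

```text
panelL [600.534 154.834 103.   ]
panelR3 [ 575.503 -240.319  103.   ]
panelR1 [592.102  25.118 103.   ]
ledgeL [591.155 126.047  93.   ]
ledgeR [588.263  63.865  93.   ]
lip [596.36   91.239 103.   ]
capL [679.681 110.766  50.   ]
capR [678.612  69.348  50.   ]
coverL [662.301 156.129 138.   ]
coverR [ 634.008 -249.382  138.   ]
[242.873 548.612 303.82 ] [[ 0.914 -0.405 -0.   ]
 [-0.405 -0.914 -0.   ]
 [ 0.     0.    -1.   ]] -23.880597789943256
(array([597.942,  89.958, 102.778]), np.float64(4.0443696482063185))
```

```bash
python3 -m handwheel '[[[0.08,-0.096,0,0,0,0.02,0.3],[0.16,-0.19,0,0,0,0.04,0],[0.24,-0.287,0,0,0,0.056,0],[0.30,-0.36,0,0,0,0.056,0],[0.32,-0.384,0,0,0,0.056,0]]]'; python3 -m handwheel '[[[0.08,-0.096,0,0,0,0,0],[0.16,-0.19,0,0,0,0,0],[0.24,-0.287,0,0,0,0,0],[0.317,-0.382,0,0,0,0,0],[0.317,-0.382,0,0,0,0,0]]]'
```

```text
time: 1.18
tool_pos: [436.0, 316.2, 304.3]
tool_rot: [[0.998, -0.066, 0.001], [-0.066, -0.998, 0.001], [0.001, -0.001, -1.0]]
wrist_force: [0.6, 0.6, 0.0]
grip_width: -0.001
grip_force: 0.0
time: 1.8
tool_pos: [626.3, 86.8, 303.7]
tool_rot: [[0.998, -0.066, -0.0], [-0.066, -0.998, -0.0], [-0.0, 0.0, -1.0]]
wrist_force: [-0.3, 0.9, 0.3]
grip_width: 0.002
grip_force: 0.0
```

```bash
python3 - <<'E'
from h import *
np.set_printoptions(precision=1,suppress=True)
c=shot('wrist','w1.png')
for t,z in(('lip_caps',103),('capacitor',50)):
    for r in manip.place_of('wrist',t)[:3]:
        u,v=r['centre'][0]*640,r['centre'][1]*480; print(t,round(r['p'],2),round(u),round(v),atz(c,u,v,z))
E
```

```text
lip_caps 0.61 310 263 [597.3  90.9 103. ]
```

View pics/w1.png

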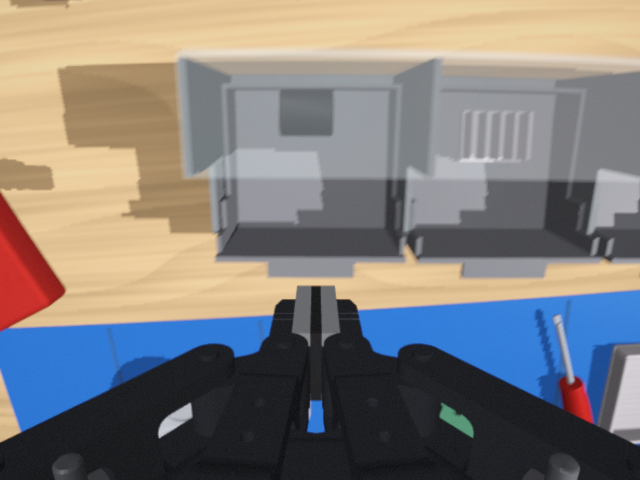

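The wrist view confirms the lip at pixel (310,263), which gives (597,91,103). The cap is in this bin at (306,112). I'll lower the fingers behind the panel.

```bash
python3 -m handwheel '[[[0,0,-0.1,0,0,0,0],[0,0,-0.17,0,0,0,0],[0,0,-0.22,0,0,0,0],[0,0,-0.245,0,0,0,0],[0,0,-0.245,0,0,0,0]]]'
```

```text
time: 2.58
tool_pos: [624.7, 89.5, 156.5]
tool_rot: [[0.998, -0.064, -0.001], [-0.064, -0.998, -0.001], [-0.001, 0.001, -1.0]]
wrist_force: [0.1, -0.0, 0.6]
grip_width: 0.002
grip_force: 0.0
```

```bash
python3 -m handwheel '[[[-0.025,0.002,0,0,0,0,0],[-0.045,0.003,-0.003,0,0,0,0],[-0.062,0.004,-0.01,0,0,0,0],[-0.077,0.005,-0.017,0,0,0,0],[-0.086,0.006,-0.022,0,0,0,0]]]';python3 -m handwheel '[[[-0.004,0,-0.001,0,0,0,0],[-0.008,0,-0.002,0,0,0,0]]]'
```

```text
time: 3.2
tool_pos: [575.3, 93.1, 148.1]
tool_rot: [[0.998, -0.064, 0.008], [-0.064, -0.998, 0.002], [0.008, -0.002, -1.0]]
wrist_force: [3.2, -0.3, 3.3]
grip_width: 0.002
grip_force: 2.9
time: 3.45
tool_pos: [569.8, 93.3, 144.0]
tool_rot: [[0.998, -0.065, 0.004], [-0.065, -0.998, 0.002], [0.004, -0.002, -1.0]]
wrist_force: [7.1, 0.9, 0.7]
grip_width: -0.001
grip_force: 2.7
```

Next, nudge further until the stop resists.

```bash
python3 -m handwheel '[[[-0.006,0,0,0,0,0,0],[-0.006,0,0,0,0,0,0]]]';python3 -m handwheel '[[[-0.006,0,-0.003,0,0,0,0],[-0.006,0,-0.003,0,0,0,0]]]'; python3 - <<'E'
from h import *
c=shot('scene','s2.png');w=shot('wrist')
i=cv2.resize(c['image'][220:420,210:400],None,fx=3,fy=3)
cv2.imwrite('pics/s2c.png',i[:600])
E
```

```text
time: 3.7
tool_pos: [566.3, 93.1, 143.9]
tool_rot: [[0.998, -0.065, 0.004], [-0.065, -0.998, 0.001], [0.004, -0.001, -1.0]]
wrist_force: [5.7, 0.3, 2.0]
grip_width: -0.002
grip_force: 2.9
time: 3.95
tool_pos: [565.2, 93.1, 144.2]
tool_rot: [[0.998, -0.064, 0.012], [-0.064, -0.998, 0.002], [0.012, -0.003, -1.0]]
wrist_force: [15.8, -1.4, 2.2]
grip_width: -0.004
grip_force: 6.4
```

View pics/s2c.png

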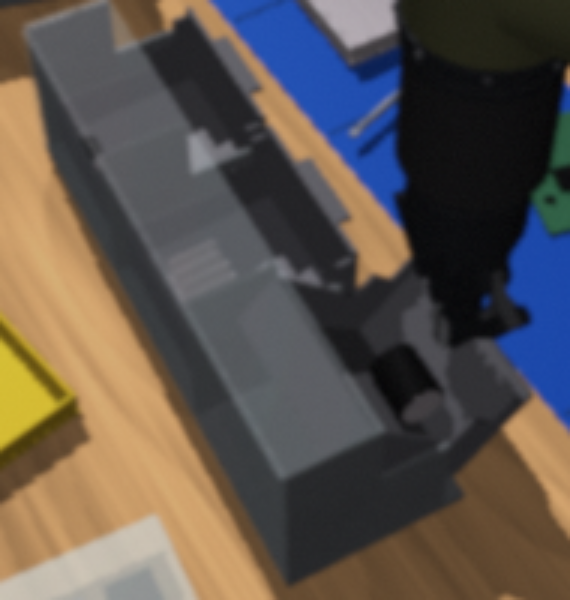

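The bin is out and the capacitor has rolled into the trough, at crop (408,385). One more press will confirm the stop, then I'll back off, lift and look from above.

```bash
python3 -m handwheel '[[[-0.008,0,0,0,0,0,0],[-0.008,0,0,0,0,0,0]]]';python3 -m handwheel '[[[0.015,0,0.01,0,0,0,0],[0.02,0,0.1,0,0,0,0.3],[0.02,0,0.2,0,0,0,0.7],[0.02,0,0.25,0,0,0,0.7],[0.02,0,0.25,0,0,0,0.7]]]'; python3 - <<'E'
from h import *
np.set_printoptions(precision=1,suppress=True)
C={};P={}
for n in('wrist','top','scene'):
    c=C[n]=shot(n,n+'3.png')
    for t,z in(('lip_caps',81),('capacitor',55)):
        for r in manip.place_of(n,t)[:2]:
            u,v=r['centre'][0]*640,r['centre'][1]*480; P.setdefault((n,t),(u,v)); print(n,t,round(r['p'],2),round(u),round(v),atz(c,u,v,z))
for t in('lip_caps','capacitor'):
    for a,b in(('wrist','scene'),('top','scene')):
        if (a,t) in P and (b,t) in P: print(t,a,b,tri(ray(C[a],*P[a,t]),ray(C[b],*P[b,t])))
E
```

```text
time: 4.3
tool_pos: [562.4, 93.4, 146.5]
tool_rot: [[0.998, -0.064, 0.018], [-0.064, -0.998, 0.003], [0.018, -0.004, -1.0]]
wrist_force: [21.1, -0.2, 4.6]
grip_width: 0.003
grip_force: 9.4
time: 4.92
tool_pos: [568.9, 92.9, 293.3]
tool_rot: [[0.998, -0.065, 0.002], [-0.065, -0.998, 0.002], [0.002, -0.002, -1.0]]
wrist_force: [0.7, 0.2, -0.6]
grip_width: 0.702
grip_force: 0.0
wrist capacitor 0.56 305 168 [599.4  97.1  55. ]
top lip_caps 0.64 224 233 [549.8  96.   81. ]
top capacitor 0.56 226 217 [596.5  95.9  55. ]
scene lip_caps 0.96 371 327 [545.6  98.3  81. ]
scene capacitor 0.75 369 326 [535.4  81.   55. ]
lip_caps top scene (array([547.9,  97.3,  82.2]), np.float64(4.7057649370679835))
capacitor wrist scene (array([588.7, 106.9, 125.2]), np.float64(45.222158691411316))
capacitor top scene (array([572.8,  97.5, 109.6]), np.float64(33.405225649306615))
```

View pics/wrist3.png

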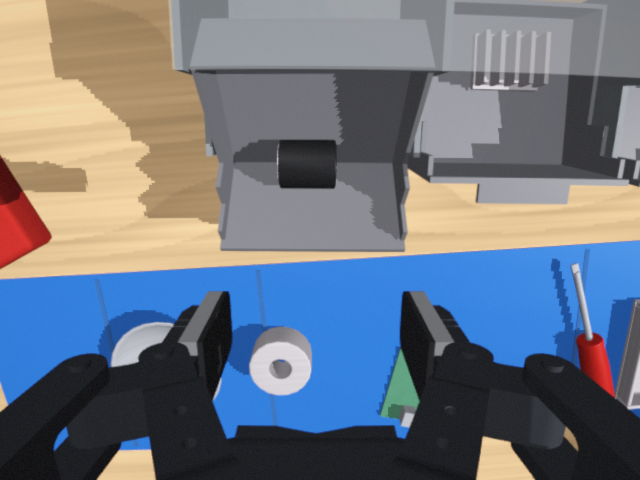

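Capacitor at about (598,96), between the trough walls at wrist pixel (307,164), parallel to the hinge. I'll grasp it across its ends.

```bash
python3 -m handwheel '[[[0.048,0.006,-0.05,0,0,0,0.72],[0.048,0.006,-0.14,0,0,0,0.72],[0.048,0.006,-0.21,0,0,0,0.72],[0.048,0.006,-0.26,0,0,0,0.72],[0.048,0.006,-0.26,0,0,0,0.72]]]';python3 -m handwheel '[[[0,0,-0.015,0,0,0,0.72],[0,0,-0.029,0,0,0,0.72],[0,0,-0.029,0,0,0,0.72]]]'
```

```text
time: 6.0
tool_pos: [596.1, 95.7, 131.6]
tool_rot: [[0.998, -0.065, -0.005], [-0.065, -0.998, -0.002], [-0.005, 0.003, -1.0]]
wrist_force: [-0.1, 0.5, 0.7]
grip_width: 0.723
grip_force: 0.0
time: 6.38
tool_pos: [597.3, 96.2, 117.1]
tool_rot: [[0.998, -0.065, -0.0], [-0.065, -0.998, 0.0], [-0.0, 0.0, -1.0]]
wrist_force: [0.0, 0.3, -0.1]
grip_width: 0.72
grip_force: 0.0
```

```bash
python3 -m handwheel '[[[0,0,0.004,0,0,0,0.4],[0,0,0.004,0,0,0,0.3],[0,0,0.004,0,0,0,0.3],[0,0,0.004,0,0,0,0.3],[0,0,0.004,0,0,0,0.3]]]' 40
```

```text
time: 7.0
tool_pos: [597.8, 96.3, 120.9]
tool_rot: [[0.998, -0.065, 0.001], [-0.065, -0.998, 0.0], [0.001, -0.0, -1.0]]
wrist_force: [-2.7, 0.3, 5.9]
grip_width: 0.46
grip_force: 42.5
```

```bash
python3 -m handwheel '[[[0,0,0.03,0,0,0,0.3],[0,0,0.08,0,0,0,0.3],[0,0,0.15,0,0,0,0.3],[0,0,0.2,0,0,0,0.3],[0,0,0.2,0,0,0,0.3]]]'; python3 - <<'E'
from h import *
np.set_printoptions(precision=1,suppress=True)
c=shot('scene','s4.png');t=shot('top'); 
for r in manip.place_of('scene','lip_caps')[:1]: print(atz(c,r['centre'][0]*640,r['centre'][1]*480,82))
cv2.imwrite('pics/s4c.png',cv2.resize(c['image'][180:400,220:480],None,fx=2.5,fy=2.5))
E
```

```text
time: 7.62
tool_pos: [598.4, 96.4, 244.0]
tool_rot: [[0.998, -0.065, 0.006], [-0.065, -0.998, 0.002], [0.006, -0.002, -1.0]]
wrist_force: [-0.4, 0.4, -0.9]
grip_width: 0.456
grip_force: 41.8
[543.7  96.7  82. ]
```

View pics/s4c.png

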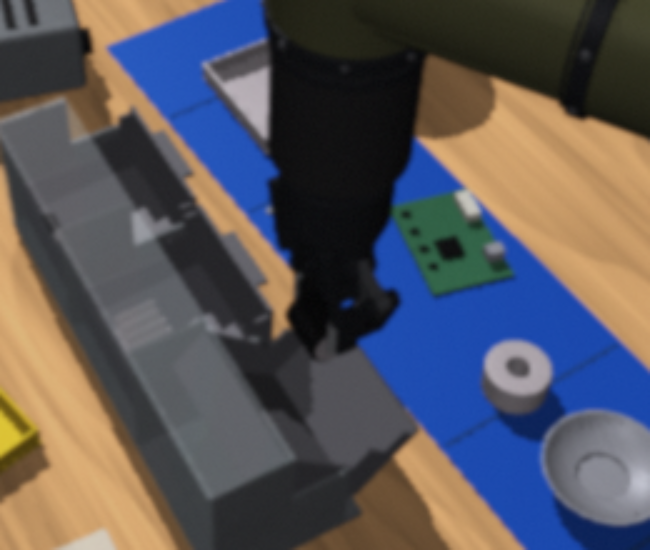

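The capacitor is held and the bin is still fully out. Now over to the tray.

```bash
python3 -m handwheel '[[[-0.04,-0.07,0,0,0,0,0.3],[-0.087,-0.15,0,0,0,0,0.3],[-0.13,-0.225,0,0,0,0,0.3],[-0.165,-0.285,0,0,0,0,0.3],[-0.175,-0.302,0,0,0,0,0.3]]]'; python3 -m handwheel '[[[-0.04,-0.07,0,0,0,0,0.3],[-0.087,-0.15,0,0,0,0,0.3],[-0.13,-0.225,0,0,0,0,0.3],[-0.172,-0.3,0,0,0,0,0.3],[-0.172,-0.3,0,0,0,0,0.3]]]'; python3 - <<'E'
from h import *
np.set_printoptions(precision=1,suppress=True)
c=shot('wrist','w5.png')
for r in manip.place_of('wrist','tray')[:2]: print(r['p'],atz(c,r['centre'][0]*640,r['centre'][1]*480,0))
print(manip.observe()['tool_pos'],manip.observe()['grip_width'])
E
```

```text
time: 8.4
tool_pos: [491.2, -86.6, 239.0]
tool_rot: [[0.998, -0.067, -0.001], [-0.067, -0.998, -0.0], [-0.001, 0.0, -1.0]]
wrist_force: [0.2, 0.7, 0.3]
grip_width: 0.46
grip_force: 41.8
time: 9.02
tool_pos: [387.9, -266.8, 238.9]
tool_rot: [[0.998, -0.069, -0.001], [-0.069, -0.998, 0.0], [-0.001, 0.0, -1.0]]
wrist_force: [0.9, 0.3, -0.3]
grip_width: 0.455
grip_force: 41.8
[ 389.3 -264.9  238.9] 0.4606376685102377
```

View pics/w5.png

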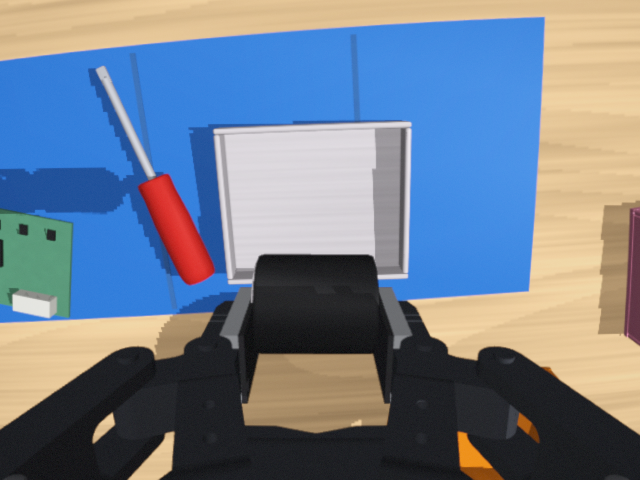

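```bash
python3 - <<'E'
from h import *
c=shot('wrist')
q=np.array([atz(c,u,v,22) for u,v in((216,129),(411,122),(230,283),(407,277))]);print(q.round(),q.mean(0))
E
python3 -m handwheel '[[[0,0,-0.09,0,0,0,0.3],[0,0,-0.16,0,0,0,0.3],[0,0,-0.21,0,0,0,0.3],[0,0,-0.235,0,0,0,0.3],[0,0,-0.235,0,0,0,0.3]]]'
```

```text
[[ 451. -205.   22.]
 [ 447. -332.   22.]
 [ 343. -202.   22.]
 [ 339. -329.   22.]] [ 394.99730432 -266.87297313   22.        ]
time: 9.8
tool_pos: [389.5, -264.3, 98.2]
tool_rot: [[0.998, -0.063, -0.002], [-0.063, -0.998, 0.0], [-0.002, -0.0, -1.0]]
wrist_force: [0.8, 0.6, 0.3]
grip_width: 0.458
grip_force: 41.8
```

Tray centre (395,-267), so I'm well inside it. Lowering in small steps.

```bash
python3 -m handwheel '[[[0.006,-0.002,-0.008,0,0,0,0.3],[0.006,-0.002,-0.012,0,0,0,0.3],[0.006,-0.002,-0.012,0,0,0,0.3]]]';python3 -m handwheel '[[[0,0,-0.004,0,0,0,0.3],[0,0,-0.004,0,0,0,0.3]]]'
```

```text
time: 10.18
tool_pos: [393.0, -266.2, 91.7]
tool_rot: [[0.998, -0.065, 0.0], [-0.065, -0.998, -0.0], [0.0, 0.0, -1.0]]
wrist_force: [-0.3, -0.4, -0.4]
grip_width: 0.462
grip_force: 41.8
time: 10.42
tool_pos: [393.1, -266.3, 89.6]
tool_rot: [[0.998, -0.065, 0.001], [-0.065, -0.998, -0.001], [0.001, 0.0, -1.0]]
wrist_force: [-0.3, 0.5, 2.1]
grip_width: 0.457
grip_force: 42.1
```

```bash
python3 -m handwheel '[[[0,0,-0.003,0,0,0,0.3],[0,0,-0.003,0,0,0,0.3]]]'
```

```text
time: 10.68
tool_pos: [393.2, -266.3, 89.5]
tool_rot: [[0.998, -0.064, 0.001], [-0.064, -0.998, -0.001], [0.001, 0.001, -1.0]]
wrist_force: [-4.7, 5.6, 13.8]
grip_width: 0.463
grip_force: 43.6
```

In contact with the tray floor. Release slowly, then lift.

```bash
python3 -m handwheel '[[[0,0,0.003,0,0,0,0.5],[0,0,0.004,0,0,0,0.6],[0,0,0.004,0,0,0,0.7],[0,0,0.004,0,0,0,0.7]]]';python3 -m handwheel '[[[0,0,0.04,0,0,0,0.7],[0,0,0.1,0,0,0,0.7],[0,0,0.2,0,0,0,0.7],[0,0,0.27,0,0,0,0.7],[0,0,0.27,0,0,0,0.7]]]'; python3 -m handwheel '[[[-0.05,-0.08,0,0,0,0,0.7],[-0.08,-0.15,0,0,0,0,0.7],[-0.08,-0.2,0,0,0,0,0.7],[-0.08,-0.2,0,0,0,0,0.7],[-0.08,-0.2,0,0,0,0,0.7]]]'; python3 - <<'E'
from h import *
np.set_printoptions(precision=1,suppress=True)
c=shot('top','t6.png'); print(manip.observe()['wrist_force'])
for t,z in(('capacitor',21),('lip_caps',81)):
    for r in manip.place_of('top',t)[:1]: print(t,r['p'],atz(c,r['centre'][0]*640,r['centre'][1]*480,z))
cv2.imwrite('pics/t6c.png',cv2.resize(c['image'][150:350,180:440],None,fx=2.5,fy=2.5))
E
```

```text
time: 11.18
tool_pos: [392.8, -266.1, 89.4]
tool_rot: [[0.998, -0.065, -0.0], [-0.065, -0.998, 0.0], [-0.0, -0.0, -1.0]]
wrist_force: [0.5, -0.0, -0.0]
grip_width: 0.699
grip_force: 0.0
time: 11.8
tool_pos: [393.9, -266.7, 255.7]
tool_rot: [[0.998, -0.065, 0.007], [-0.065, -0.998, -0.003], [0.007, 0.002, -1.0]]
wrist_force: [1.4, -0.0, 0.5]
grip_width: 0.699
grip_force: 0.0
time: 12.42
tool_pos: [344.8, -385.9, 250.7]
tool_rot: [[0.998, -0.065, -0.001], [-0.065, -0.998, 0.001], [-0.001, -0.001, -1.0]]
wrist_force: [-1.2, -0.1, 0.4]
grip_width: 0.699
grip_force: 0.0
[0.2 0.9 0.3]
capacitor 0.52 [ 397.5 -274.5   21. ]
lip_caps 0.97 [548.4  90.7  81. ]
```

View pics/t6c.png

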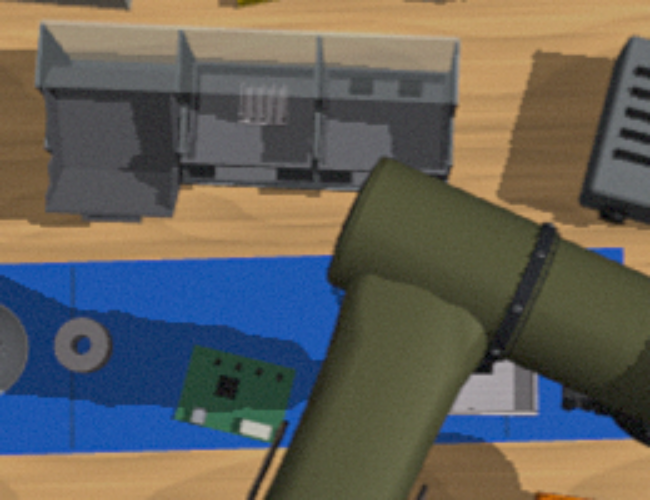

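The bin is out and empty, but the arm hides most of the tray. I'll check it from the scene camera.

```bash
python3 - <<'E'
from h import *
c=shot('scene')
cv2.imwrite('pics/s7.png',cv2.resize(c['image'][160:400,220:480],None,fx=2.4,fy=2.4))
for r in manip.place_of('scene','capacitor')[:2]: print(r['p'],atz(c,r['centre'][0]*640,r['centre'][1]*480,21))
E
```

```text
0.59 [ 405.41767411 -276.14677486   21.        ]
```

View pics/s7.png

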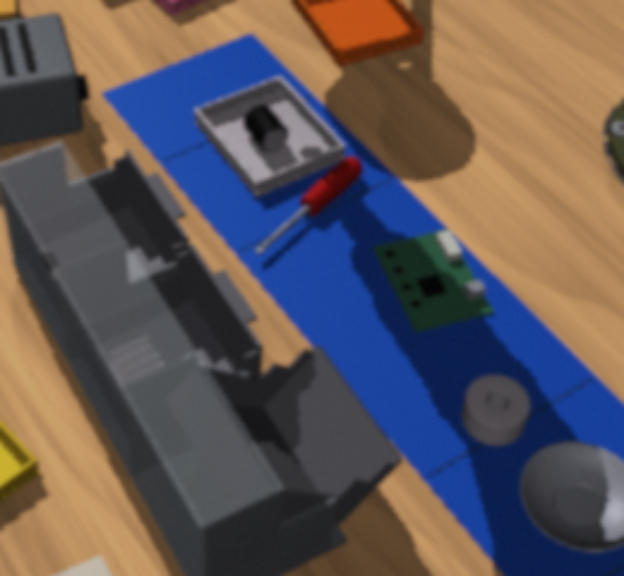

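The capacitor lies in the metal tray at crop (265,128), and the bin is still swung out.

```bash
python3 -c "
from rig import manip
print(manip.finish_job())"
```

```text
the job is handed in; nothing more can be done
None
```

The capacitor is in the metal tray, its bin is still swung out to the stop, and I handed the job in at about 13 s of the 51 s allowed; no verdict was returned.

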